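Shim a lacquer box on the setting board and hold it flush

TASK

Set up the black lacquer box: drop the wooden pin fully down into the board's hole at the far end of the gap that is wide enough for the spacer, let go, then slide the spacer, round nose first, along the board into that gap until it meets the pin, and let go. Then push the box sideways, firmly but not hard, so that box, spacer and slim rail lie flush, and finish while still holding the box pressed like that. Leave the other things on the bench where they are.

Things in the scene. Friction and masses are not known exactly. Their poses are not given: they have to be found in the camera images.
- board: plywood setting board, fixed on the bench, 220 x 220 x 30 mm. Origin: centre of its underside; x points away from the robot (yaw within 0.2 rad), y to the left, z up. The box stands on it between two rails that run along its x; the area nearer the robot than the rails is empty. Two round holes near the far edge.
- hole_left (a point): centre of the mouth of the left pin hole, on the board's top (30 mm above the bench), 85 mm ahead and 63 mm to the left of the board's centre; round, 16 mm wide, 25 mm deep, upright. It lies in line with the left gap
- hole_right (a point): the same hole on the right, 85 mm ahead and 63 mm to the right of the board's centre, in line with the right gap
- slim_rail: brown wooden rail fixed on the board, 110 long (board x) x 16 wide x 12 mm high. Origin: centre of its underside, on the board's top, 15 mm ahead of and 78 mm beside the board's centre, on the left or on the right; axes as the board's. The gap between it and the box is 18 to 22 mm: the wide one
- broad_rail: brown wooden rail like the slim one but 46 mm wide (110 x 46 x 12 mm), on the other side of the box, its centre also 78 mm from the board's centre line; axes as the board's. The gap between it and the box is only 3 to 7 mm
- box: closed black lacquer box with a gold motif on top, loose, 110 (board x) x 100 (board y) x 40 mm high, about 0.3 to 0.6 kg; stands on the board between the rails, 28 mm higher than they are. Origin: centre of its underside; axes as the board's. It slides on the board at a push of 2 to 5 N; a lasting push of about 10 N in the middle of its side, 10 to 30 mm above the board, holds it well
- spacer: straight wooden batten, loose, 170 long x 14 thick x 22 mm high, about 45 g, lying on the bench on its 14 mm wide underside. Origin: centre of its underside at mid-length; x axis along it towards the rounded nose (within 0.4 rad of world x), square tail at -85 mm. When the nose meets the pin in the hole, the tail stands about 51 mm out of the gap towards the robot
- spacer_nose (a point): foremost point of the spacer's rounded nose, half-way up, 85 mm ahead of its origin
- pin: plain round wooden pin, loose, 13 mm thick, 110 mm long, standing upright in the pin holder (lowest 18 mm inside it; its lower end 8 mm and its top 118 mm above the bench). Origin: centre of its lower end, z axis up along it. Fully down in a board hole its lower end is 5 mm and its top 115 mm above the bench, 45 mm above the box's top; it can lean up to 0.14 rad there when pushed
- pin_holder: wooden block fixed on the bench, 60 x 60 x 26 mm, with one hole in which the pin stands. Origin: centre of its underside. Pin holder and spacer lie on either side of the board, which is where varies
- jar: bystander: lidded jar, 52 mm wide, 60 mm high; origin at the centre of its underside
- bowl: bystander: black lacquer bowl, 100 mm wide, 50 mm high; origin at the centre of its underside
- dish: bystander: white dish, 70 mm wide, 14 mm high; origin at the centre of its underside
- whetstone: bystander: grey stone, 100 x 35 x 18 mm; origin at the centre of its underside, x along it
- spatula: bystander: spatula, about 190 mm long, lying beyond the board
There are look-alikes about, which are no part of the job. What is shaped like the spacer but orange is not meant.

How it is judged:
On the way, in this order (a step that is already met when the one before it is completed fails the run):
1. the pin stands fully down in the hole at the end of the wide gap, let go ((horizontal distance between pin and hole_left below 0.004 m or horizontal distance between pin and hole_right below 0.004 m) and horizontal distance between pin and slim_rail below 0.09 m and z of pin in the frame of board below 0.01 m and angle between pin's own z axis and vertical below 0.18 rad and contact force between the fingers and pin below 0.5 N), for 0.2 s.
2. the spacer lies flat in the wide gap between box and slim rail, its nose at the pin, let go (all of step 1 and horizontal distance between spacer_nose and pin below 0.0125 m and z of spacer in the frame of board between 0.027 and 0.034 m and angle between spacer's own z axis and vertical below 0.1 rad and angle between the x axis of spacer and the x axis of board, either way round below 0.1 rad and horizontal distance between spacer and box below 0.073 m and horizontal distance between spacer and slim_rail below 0.031 m and contact force between the fingers and spacer below 0.5 N), for 0.2 s.
At the end, for the whole second after the job is handed in: Pin upright, within 5 mm of fully down in the wide gap's hole; spacer flat, nose within 6 mm of the pin, within 2 mm of the rail; spacer and box parallel to the rail (0.03 rad); box flat, at rest; fingers press only the box, over 2 N; box on spacer and spacer on rail over 1 N (all of step 2 and angle between the x axis of each of spacer, box and the x axis of slim_rail, either way round below 0.03 rad and (y of spacer in the frame of slim_rail between 0.013 and 0.017 m or y of spacer in the frame of slim_rail between -0.017 and -0.013 m) and angle between box's own z axis and vertical below 0.03 rad and z of box in the frame of board below 0.033 m and x of box in the frame of board between -0.005 and 0.035 m and contact force between the fingers and box above 2 N and contact force between box and spacer above 1 N and contact force between spacer and slim_rail above 1 N and linear speed of box below 0.01 m/s); the arm keeps its last pose, push and grip.
It fails at once if a bystander is shoved more than 30 mm (distance of any of jar, bowl, dish, whetstone, spatula from where it was at the start of the episode above 0.03 m).
It fails at once if the box is pressed with more than 60 N (contact force between the fingers and box above 60 N).
It also fails if it takes over 72 s, if anything falls off the work surface, if the arm or the gripper's body presses on something with over 40 N, if the wrist force passes 120 N, or if a joint passes its speed limit or range.

ROBOT

A 6-joint arm with a two-finger parallel gripper is mounted at the origin on the work surface. World frame = base frame: x ahead of the robot, y to its left, z up, the work surface at z = 0. Lengths are in m, angles in rad, forces in N, time in s.
With the tool pointing down it reaches from about 0.375 to 0.75 m from the base axis. Payload 9 kg.
Tool frame: the origin (TCP) lies midway between the tips of the shut fingers; the grasp point (between the pads) lies 19 mm behind it (ctrl.grip_point_offset is the distance from the TCP to the grasp point, in m); z points along the fingers, y is the line along which they close (so a half turn about z gives the same grasp; the last joint's range is limited). The gripper opens to 85 mm and grips with 20 to 120 N. Pads are 22 mm wide; open, the fingers measure 114 mm over their backs; the gripper's body (76 mm by 85 mm) begins 54 mm behind the grasp point. The pads swing forward as they close: fully open they stand 13 mm farther back than shut.
Start: joints at [0.896, 0.104, 0.097, 1.564, 0, 1.353], TCP at [0.265, 0.539, 0.231] pointing down, gripper open.
Joint ranges: [-2.99, 2.99], [-0.84, 1.86], [-1.1, 1.16], [-1.84, 2.11], [-1.51, 1.56], [-3.14, 3.14]. Speed limits (rad/s): [2.22, 2.22, 2.57, 3.14, 3.14, 3.14].

INTERFACE

Orientations are given as a unit quaternion [x, y, z, w].
In Python, from plant import ctrl gives the robot as it stands.
- The arm moves only by the tool step_arm, never from a script. Its arguments are lists of equal length, an entry for each row: "dp": the shift along the tool's x, y, z in cm, a list of three; "turn": the turn about the tool's z in rad; "fingers": the closure in counts, from 0 (fully open) to 255 (shut). A call has 1 to 8 rows; each row shifts and turns the commanded pose from where the row before left it, along the tool's axes as they then stand; what a row does not reach is not made up. A row lasts 1/12 s, in which the tool goes at most 41.7 mm and 7.16 degrees, less where a joint would pass 70% of its speed; a pose out of reach is approached as far as the arm can. A call with a gripper value outside its range is refused whole. The fingers move at their own pace and stop on an object; "squeeze" is the grip in N (left out, the last holds). Time passes only in rows, so rows that do not move let the fingers close. It gives the time, the measured TCP pose, the force, the opening and the grip force at its end, in the units of the state.
- ctrl.sense(): the state, without advancing time (a new reading comes with each control period).
- ctrl.snapshot(name): name is "scene" or "top" or "wrist"; returns a dict with "color" (400x640x3 uint8, blue, green, red), "depth" (400x640 float32, m along the optical axis (not along the pixel's ray), 0 where there is no reading), "intrinsics" (3x3 intrinsics, pixels), "world_from_camera" (4x4, takes a point from camera to world coordinates); the wrist camera has in their place "T_tool_cam" (4x4, takes a point from camera to tool coordinates, whose origin is the TCP and whose axes are the flange's). Camera axes: x right, y up, looking along -z (the intrinsics and any distortion apply to the point x, -y, -z); pixel columns grow to the right and rows downward; lengths in m; the calibration is good to about 2 mm. A picture is of the moment at which its call begins: read the wrist's pose just before it.
- ctrl.job_done(): hands the job in; it is judged then, once.
The state is a dict: "clock": time; "joint_positions": joint angles; "qd": joint speeds; "joint_efforts": joint torques, N m; "tool_pos": TCP position; "orientation": TCP orientation; "wrist_force": force on the tool from outside, world axes, zero at the start; "moment": the same for the moment, N m; "opening": finger opening in m; "gripper_force": force on a finger pad.
Only numpy, scipy, OpenCV 4.12 (cv2) and the standard library are available. Lean on these libraries where they do the work, as an engineer would, in place of code of your own. Each camera call takes 0.05 s, during which the arm holds its last target. There are 200 camera calls.

## Working session

There is one attempt and no reset: what is moved stays moved. The work goes in short steps, Python scripts to look and compute and a tool call to move; the robot and the scene stay as the last step left them, time stands still between calls to the robot, and variables do not carry over. Pictures are saved under pics/ and viewed, at most 10 in all, crops included, and the job is handed in when it is done.

Besides the shell and the picture viewer there is one more tool, called after "Emit:" as a command line: name --pt "numbers of a row" for each row, then --argument value for the rest. step_arm: Moves the arm, as the interface text tells. Its arguments: {"type":"object","properties":{"dp":{"type":"array"},"turn":{"type":"array"},"fingers":{"type":"array"},"squeeze":{"type":"number"}},"required":["dp","turn","fingers"]}

```bash
ls; mkdir -p pics; python3 - <<'E'
from plant import ctrl
import cv2,numpy as np
s=ctrl.sense();print(s)
for n in("top","scene"):
    d=ctrl.snapshot(n);cv2.imwrite(f"pics/{n}0.png",d["color"]);np.savez(f"{n}0.npz",**d)
    print(n,d["intrinsics"],d["world_from_camera"],d.keys())
print(ctrl.grip_point_offset)
E
```

```text
pics
{'clock': 0.0, 'joint_positions': array([ 8.96275137e-01,  1.04686000e-01,  9.64511499e-02,  1.56391148e+00,
       -4.94384578e-06,  1.35307067e+00]), 'qd': array([-0.00089215, -0.00159783,  0.00116845, -0.00114402,  0.00021345,
        0.00106025]), 'joint_efforts': array([-2.67305959e-04, -5.56931448e+01,  5.03649437e+01,  1.68087945e-02,
       -2.22665490e-04,  9.47339743e-06]), 'tool_pos': array([0.26443117, 0.53820374, 0.23052015]), 'orientation': array([ 2.26417135e-01,  9.74030197e-01, -6.10005837e-04, -2.89015215e-04]), 'wrist_force': array([-0.52352796,  0.21625927,  0.85347436]), 'moment': array([-0.00707275, -0.01466943,  0.01321654]), 'gripper_force': 0.0, 'opening': 0.08524303015925315}
top [[396.06067176   0.         321.36346327]
 [  0.         396.06067176 201.32169275]
 [  0.           0.           1.        ]] [[ 0.08091643  0.97549744 -0.20459049  0.33335728]
 [-0.99670266  0.08043348 -0.01068946 -0.03926709]
 [ 0.00602839  0.20478084  0.97878929  1.05733689]
 [ 0.          0.          0.          1.        ]] dict_keys(['color', 'depth', 'intrinsics', 'world_from_camera'])
scene [[500.24539674   0.         329.49647509]
 [  0.         500.24539674 201.20290051]
 [  0.           0.           1.        ]] [[-0.49700853 -0.58317459  0.6425651   1.29474056]
 [ 0.86758983 -0.34799074  0.35523279  0.38832556]
 [ 0.01644397  0.73403668  0.67891071  0.84664797]
 [ 0.          0.          0.          1.        ]] dict_keys(['color', 'depth', 'intrinsics', 'world_from_camera'])
0.0187
```

View pics/top0.png

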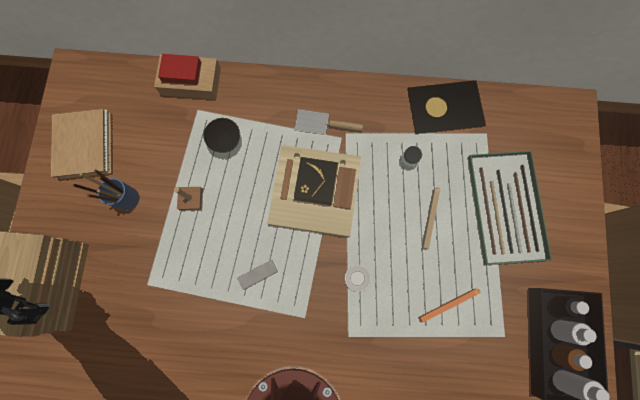

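View pics/scene0.png

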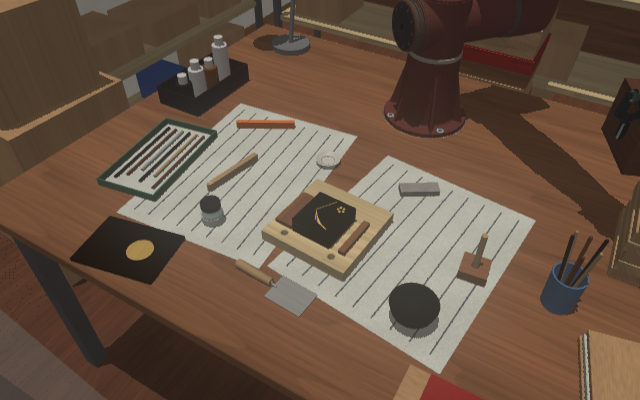

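The top view shows the slim rail on the left at (287,180), so the left hole at about (298,155) is the one to use. The pin holder is at (189,198), the spacer at (431,217) and the orange decoy at (450,305). Next I measure these with depth.

```bash
cat > h.py <<'E'
import numpy as np,cv2
def cloud(d,T=None):
    K=d["intrinsics"];z=d["depth"].astype(float);T=d["world_from_camera"] if T is None else T
    v,u=np.mgrid[:z.shape[0],:z.shape[1]]
    P=np.stack([(u-K[0,2])/K[0,0]*z,-(v-K[1,2])/K[1,1]*z,-z],-1)
    W=P@T[:3,:3].T+T[:3,3]; W[z<=0]=np.nan; return W
def ray(d,uv,h,T=None):
    K=d["intrinsics"];T=d["world_from_camera"] if T is None else T
    uv=np.atleast_2d(uv).astype(float)
    D=np.c_[(uv[:,0]-K[0,2])/K[0,0],-(uv[:,1]-K[1,2])/K[1,1],-np.ones(len(uv))]@T[:3,:3].T
    return T[:3,3]+D*((h-T[2,3])/D[:,2:])
def rect(W,m,sc=1e4):
    p=W[m][:,:2]; return cv2.minAreaRect((p*sc).astype(np.float32)),p
E
python3 - <<'E'
from h import *
for n in("top","scene"):
    d=dict(np.load(n+"0.npz"));W=cloud(d);Z=W[...,2];X=W[...,0];Y=W[...,1]
    bench=(abs(Z)<.02)&(X>.3)&(X<.8)&(abs(Y)<.4)
    print(n,"bench z",np.nanmedian(Z[bench]),np.nanstd(Z[bench]))
    def comp(lo,hi,amin=20):
        m=((Z>lo)&(Z<hi)&(X>.3)&(X<.9)&(abs(Y)<.5)).astype(np.uint8)
        k,l,st,c=cv2.connectedComponentsWithStats(m,connectivity=4)
        for i in range(1,k):
            if st[i,4]>=amin:
                r,p=rect(W,l==i);print("  ",(lo,hi),st[i,4],"px",c[i].round(),"c",np.array(r[0])/1e4,"sz mm",np.array(r[1]).round()/10,"ang",round(r[2],1),"mean",p.mean(0).round(4),"z",np.median(Z[l==i]).round(4))
    for a in((.024,.036),(.036,.05),(.06,.08),(.013,.03),(.09,.13)): comp(*a)
img=cv2.imread("pics/top0.png")
cv2.imwrite("pics/crop.png",np.hstack([cv2.resize(img[135:245,255:365],None,fx=5,fy=5,interpolation=cv2.INTER_CUBIC),cv2.resize(img[170:280,410:460],None,fx=5,fy=5,interpolation=cv2.INTER_CUBIC)]))
E
```

```text
top bench z 4.071908580649541e-06 0.003606401499177674
   (0.024, 0.036) 124 px [188.  92.] c [0.82954971 0.37598213] sz mm [ 27.2 162.3] ang 10.1 mean [0.8309 0.3708] z 0.0304
   (0.024, 0.036) 143 px [217. 130.] c [0.72053838 0.26831494] sz mm [48.4 83.4] ang 40.8 mean [0.7257 0.2729] z 0.0299
   (0.024, 0.036) 3925 px [310. 196.] c [ 0.58034395 -0.0073056 ] sz mm [220.4 221.9] ang 86.0 mean [0.5612 0.0024] z 0.0291
   (0.024, 0.036) 69 px [407. 162.] c [ 0.6801314  -0.25276289] sz mm [50.4 29.5] ang 54.1 mean [ 0.6766 -0.2507] z 0.0314
   (0.024, 0.036) 24 px [188. 190.] c [0.54909019 0.32895803] sz mm [13.  18.8] ang 88.1 mean [0.5493 0.3289] z 0.0258
   (0.024, 0.036) 49 px [130. 201.] c [0.50853843 0.47742563] sz mm [20.5 60.2] ang 64.0 mean [0.5069 0.4746] z 0.0311
   (0.024, 0.036) 245 px [189. 201.] c [0.5271     0.32507363] sz mm [52.4 60.7] ang 6.9 mean [0.5214 0.3228] z 0.0259
   (0.036, 0.05) 557 px [192.  83.] c [0.8626459  0.37895867] sz mm [ 73.1 162.7] ang 0.8 mean [0.8496 0.357 ] z 0.0477
   (0.036, 0.05) 245 px [218. 131.] c [0.70748726 0.259195  ] sz mm [88.4 98.5
[... 8983 characters left out ...]
3, 0.03) 297 px [254. 271.] c [ 0.77961396 -0.07631131] sz mm [95.5 20.1] ang 84.1 mean [ 0.7802 -0.0763] z 0.0176
   (0.013, 0.03) 112 px [548. 301.] c [0.5424897  0.48022339] sz mm [44.   9.7] ang 50.0 mean [0.5457 0.4823] z 0.0212
   (0.013, 0.03) 490 px [414. 303.] c [0.69393901 0.2520918 ] sz mm [56.1 79.8] ang 13.4 mean [0.6869 0.2512] z 0.0215
   (0.09, 0.13) 87 px [483. 240.] c [0.53455034 0.32529741] sz mm [13.3 12.4] ang 56.7 mean [0.5364 0.3261] z 0.1094
   (0.09, 0.13) 86 px [564. 264.] c [0.52008745 0.48131597] sz mm [10.1 28.3] ang 66.4 mean [0.5223 0.4803] z 0.1114
   (0.09, 0.13) 44 px [571. 277.] c [0.52943403 0.49732466] sz mm [43.1  4.7] ang 1.2 mean [0.5453 0.4975] z 0.11
```

View pics/crop.png

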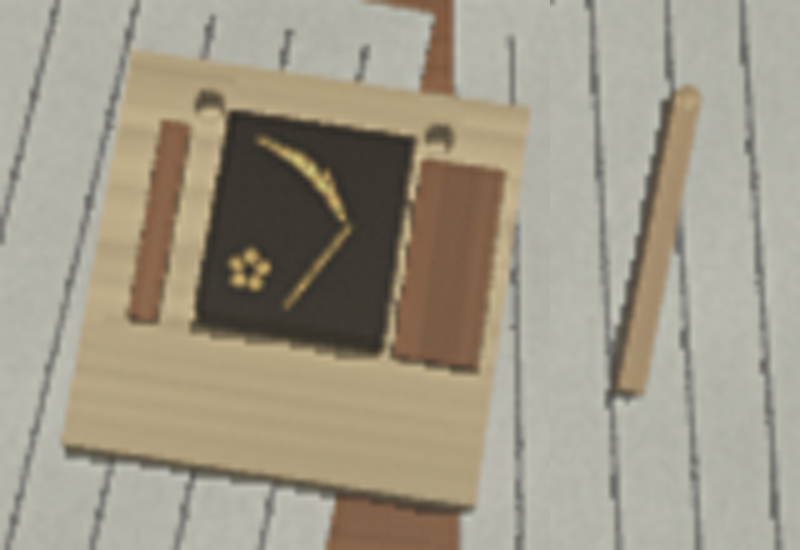

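The crop shows the spacer's round nose at its far end, at crop pixel (685,95), and the wide gap on the left. The left hole is at crop pixel (210,100). Sizes and heights match the given ones. I now move towards the pin.

Emit:
step_arm --pt "0 0 0" --pt "0 0 0" --pt "0 0 0" --pt "0 0 0" --pt "-3.4 -2.3 0" --pt "-3.4 -2.3 0" --pt "-3.4 -2.3 0" --pt "-3.4 -2.3 0" --turn '[-0.0965,-0.0965,-0.0965,-0.0965,0,0,0,0]' --fingers '[0,0,0,0,0,0,0,0]' --squeeze 40

```text
clock: 0.77
tool_pos: [0.3946, 0.4359, 0.231]
orientation: [0.035, 0.999, -0.0, -0.0]
wrist_force: [1.0, 1.2, 0.0]
opening: 0.0854
gripper_force: 0.0
```

Emit:
step_arm --pt "-3.4 -2.3 0" --pt "-3.4 -2.3 0" --pt "-3.4 -2.3 0" --pt "-3.4 -2.3 0" --pt "-0.8 -0.8 0" --pt "0 0 0" --pt "0 0 0" --turn '[0,0,0,0,0,0,0]' --fingers '[0,0,0,0,0,0,0]'

```text
clock: 1.35
tool_pos: [0.5302, 0.3269, 0.2308]
orientation: [0.036, 0.999, -0.0, -0.001]
wrist_force: [0.1, 1.8, 0.6]
opening: 0.0855
gripper_force: 0.0
```

```bash
cat >> h.py <<'E'
from scipy.spatial.transform import Rotation as R
def toolT(s):
    T=np.eye(4);T[:3,:3]=R.from_quat(s["orientation"]).as_matrix();T[:3,3]=s["tool_pos"];return T
def go(s,p,yaw=None):
    """yaw: wanted direction of tool y (world)"""
    T=toolT(s);y=T[:3,1];cur=np.arctan2(y[1],y[0]);t=0
    if yaw is not None:
        t=-((yaw-cur+np.pi/2)%np.pi-np.pi/2)
    A=T[:3,:3]@R.from_euler("z",t).as_matrix()
    d=A.T@(np.array(p)-T[:3,3])*100
    print("turn",round(t,4),"dp cm",d.round(2),"tcp",T[:3,3].round(4),"yaw",round(cur,4),"F",s["wrist_force"].round(1))
def wrist(ctrl,name):
    s=ctrl.sense();d=ctrl.snapshot("wrist");cv2.imwrite(f"pics/{name}.png",d["color"])
    T=toolT(s)@d["T_tool_cam"];np.savez(name+".npz",T=T,**d);return s,d,T
E
python3 - <<'E'
from plant import ctrl
from h import *
s,d,T=wrist(ctrl,"w1");print(d["T_tool_cam"],d["intrinsics"],s["joint_positions"])
go(s,[.532,.3255,.17],np.pi/2-.072)
W=cloud(d,T);Z=W[...,2]
for lo,hi in((.1,.13),(.02,.03)):
    m=((Z>lo)&(Z<hi)).astype(np.uint8);k,l,st,c=cv2.connectedComponentsWithStats(m)
    for i in range(1,k):
        if st[i,4]>100: r,p=rect(W,l==i);print(lo,st[i],np.array(r[0])/1e4,np.array(r[1])/10,r[2],np.median(Z[l==i]))
E
```

```text
[[ 9.64721214e-04  9.48031249e-01  3.18175770e-01  8.25770256e-02]
 [ 9.99999531e-01 -9.42668863e-04 -2.23276655e-04  5.13320488e-04]
 [ 8.82611453e-05  3.18175836e-01 -9.48031713e-01 -1.43185478e-01]
 [ 0.00000000e+00  0.00000000e+00  0.00000000e+00  1.00000000e+00]] [[332.13036541   0.         315.41034639]
 [  0.         332.13036541 202.9345175 ]
 [  0.           0.           1.        ]] [3.42620736e-01 1.76324050e-01 1.74763516e-01 1.57031094e+00
 3.91990856e-04 4.14799747e-01]
turn -0.0002 dp cm [-0.19 -0.12  6.08] tcp [0.5302 0.3269 0.2308] yaw 1.4986 F [0.1 1.8 0.6]
0.1 [523 136  32  10 249] [0.49564331 0.50179292] [ 4.61030197 10.219841  ] 84.60089874267578 0.11646958191651224
0.1 [499 147  23  13 167] [0.50349009 0.48134609] [5.95058517 7.88858337] 72.33428955078125 0.11633378378709636
0.1 [540 151  35   9 148] [0.50768979 0.51832852] [2.66645641 7.10763855] 29.67089080810547 0.11719917777870598
0.1 [493 170  21  18 174] [0.52365527 0.47766851] [5.65495911 8.78424835] 57.74522399902344 0.1160155302672784
0.1 [535 173  34  19 275] [0.52988228 0.51741729] [7.05397415 7.10943
[... 517 characters left out ...]
0.02 [588 177  52  15 101] [0.56603306 0.65069253] [ 4.05479813 60.14810181] 11.5707426071167 0.02771729851504845
0.02 [ 524  205   19  127 1052] [0.67132588 0.57877373] [177.96685791   6.97475586] 11.588136672973633 0.02397294165935926
0.02 [ 87 292  20  18 129] [0.66995498 0.05218881] [21.12145996 20.52167206] 58.90633010864258 0.027550537192118363
0.02 [236 298  65  46 823] [0.71811992 0.25312395] [79.44983521 56.60612183] 73.37124633789062 0.0249663467810029
0.02 [  1 367  34   6 105] [ 0.77367925 -0.09336536] [45.9707428   9.09537048] 86.92523193359375 0.02048364359401217
0.02 [376 380  36   8 182] [0.82855723 0.41293911] [ 3.0817873  47.67835388] 0.7049403190612793 0.024225520939699596
```

View pics/w1.png

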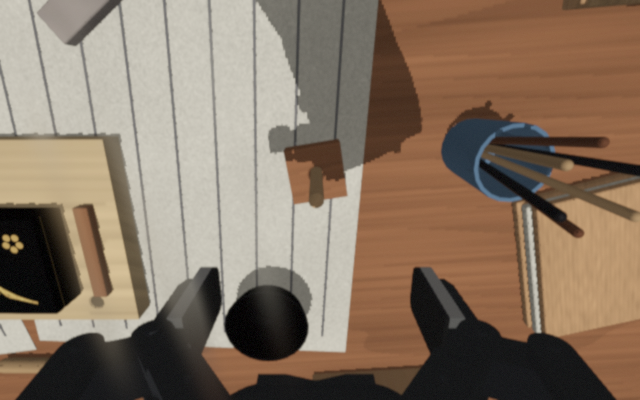

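The wrist view shows the pin at (316,187) and the holder just around it. The wrist-measured pin (0.5306, 0.3277, 0.118) is centred under the tool, so I descend and grip.

Emit:
step_arm --pt "0 0.08 3" --pt "0 0 3" --pt "0 0 3" --pt "0 0 3" --pt "0 0 2.6" --pt "0 0 0" --turn '[0,0,0,0,0,0]' --fingers '[0,0,0,0,0,0]'

```text
clock: 1.9
tool_pos: [0.5257, 0.3283, 0.0794]
orientation: [0.034, 0.999, -0.001, -0.004]
wrist_force: [-0.5, -0.3, -0.9]
opening: 0.0853
gripper_force: 0.0
```

Emit:
step_arm --pt "0 0 0" --pt "0 0 0" --pt "0 0 0" --pt "0 0 0" --pt "0 0 0" --pt "0 0 0" --pt "0 0 0" --pt "0 0 0" --turn '[0,0,0,0,0,0,0,0]' --fingers '[255,255,255,255,255,255,255,255]'

```text
clock: 2.57
tool_pos: [0.5311, 0.328, 0.0864]
orientation: [0.036, 0.999, 0.0, 0.001]
wrist_force: [0.2, -0.2, 5.5]
opening: 0.0115
gripper_force: 39.1
```

Emit:
step_arm --pt "0 0 -0.5" --pt "0 0 -1" --pt "0 0 -2" --pt "0 0 -2" --pt "0 0 -2" --pt "0 0 -1" --pt "0 0 0" --turn '[0,0,0,0,0,0,0]' --fingers '[255,255,255,255,255,255,255]'

```text
clock: 3.15
tool_pos: [0.5318, 0.3285, 0.1737]
orientation: [0.035, 0.999, 0.001, 0.002]
wrist_force: [0.6, -1.1, -0.3]
opening: 0.0116
gripper_force: 39.0
```

Emit:
step_arm --pt "-1.9 -3.2 0" --pt "-1.9 -3.2 0" --pt "-1.9 -3.2 0" --pt "-1.9 -3.2 0" --pt "-1.9 -3.2 0" --pt "-1.9 -3.2 0" --pt "-1.9 -3.2 0" --pt "-1.9 -3.2 0" --turn '[0,0,0,0,0,0,0,0]' --fingers '[255,255,255,255,255,255,255,255]'

```text
clock: 3.82
tool_pos: [0.664, 0.0602, 0.1689]
orientation: [0.035, 0.999, 0.0, -0.001]
wrist_force: [0.6, 0.8, 0.5]
opening: 0.0117
gripper_force: 39.0
```

Emit:
step_arm --pt "-0.6 -0.9 0" --pt "0 0 1" --pt "0 0 1" --pt "0 0 0" --pt "0 0 0" --pt "0 0 0" --turn '[0,0,0,0,0,0]' --fingers '[255,255,255,255,255,255]'

```text
clock: 4.32
tool_pos: [0.6687, 0.0539, 0.1501]
orientation: [0.035, 0.999, 0.0, -0.0]
wrist_force: [0.6, 0.3, 0.9]
opening: 0.0116
gripper_force: 39.1
```

```bash
python3 - <<'E'
from plant import ctrl
from h import *
s,d,T=wrist(ctrl,"w2");go(s,[.670,.0505,.15],np.pi/2-.072)
W=cloud(d,T);np.save("w2W.npy",W)
Z=W[...,2]
for lo,hi in((.025,.034),(.037,.047),(.06,.08)):
    m=((Z>lo)&(Z<hi)).astype(np.uint8);k,l,st,c=cv2.connectedComponentsWithStats(m)
    for i in range(1,k):
        if st[i,4]>300: r,p=rect(W,l==i);print(lo,st[i],np.array(r[0])/1e4,np.array(r[1])/10,r[2],np.median(Z[l==i]))
E
```

```text
turn 0.0029 dp cm [-0.16 -0.33  0.01] tcp [0.6687 0.0539 0.1501] yaw 1.5017 F [0.6 0.3 0.9]
0.025 [   62     0   317   226 25918] [ 0.60580591 -0.00809698] [221.2380127  169.31175537] 86.04640197753906 0.03048970726525896
0.025 [ 514  177   96   91 1694] [0.71268271 0.26873828] [56.0276123  82.15465698] 58.170867919921875 0.029085649779791584
0.025 [563 330  77  70 927] [0.86908096 0.32934165] [60.19238892 83.45200806] 89.63312530517578 0.029501665907360364
0.037 [  70   27   77  156 7634] [ 0.58894351 -0.08912837] [ 37.87696838 109.09534912] 86.17984771728516 0.0424982022482939
0.037 [ 321   27   24  157 3427] [0.60029023 0.07115641] [ 15.94323883 109.86494141] 86.35240936279297 0.04239257596139917
0.037 [505 171  69  79 412] [0.6841438  0.22441724] [20.7167572  75.68643188] 56.85152053833008 0.042194370097906525
0.037 [ 516  176  114  104 2044] [0.71293203 0.26889185] [63.71951294 90.5314209 ] 56.7490348815918 0.042168255208892974
0.037 [574 340  66  60 935] [0.85201387 0.30811846] [39.67700806 84.98820801] 56.26042556762695 0.04191378434219051
0.06 [  122    23   170   174 26682] [ 0.59712861 -0.00799847] [100.64960327 109.884729  ] 86.18396759033203 0.07050498706230887
```

View pics/w2.png

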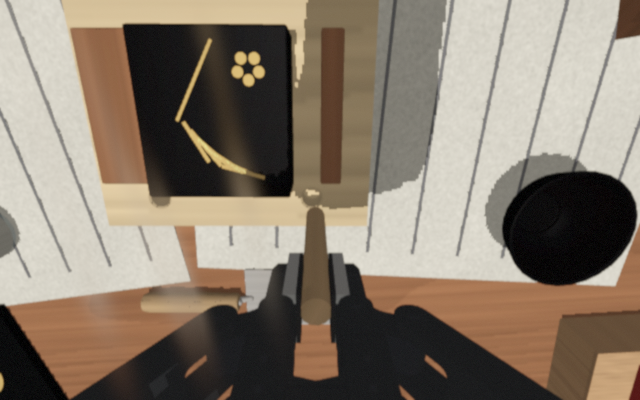

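The pin tip hovers at about (315,207), and the hole is just ahead of it at about (312,197). I check for pin tilt and locate the hole precisely.

```bash
python3 - <<'E'
from h import *
W=np.load("w2W.npy");v,u=np.mgrid[:400,:640];Z=W[...,2]
for lo in np.arange(.06,.13,.01):
    m=(Z>lo)&(Z<=lo+.01)&(u>300)&(u<332)&(v>190)&(v<280)
    if m.sum()>5: p=W[m];print(lo.round(2),m.sum(),"x front",np.percentile(p[:,0],5).round(4),"y",p[:,1].min().round(4),p[:,1].max().round(4),"mid",((p[:,1].min()+p[:,1].max())/2).round(4))
img=cv2.imread("pics/w2.png")[175:230,280:345]
cv2.imwrite("pics/w2c.png",cv2.convertScaleAbs(cv2.resize(img,None,fx=9,fy=9,interpolation=cv2.INTER_CUBIC),alpha=1.6))
d=dict(np.load("w2.npz"))
ax=np.array([.9978,-.0665]);ay=np.array([.0665,.9978])
m=(Z>.027)&(Z<.034)&(u<380)&(v<230);p=W[m][:,:2];print("board far edge along x:",np.percentile(p@ax,99.7),"left edge y",np.percentile(p@ay,99.7),"right",np.percentile(p@ay,.3))
m=(Z>.0395)&(Z<.047)&(u>318)&(u<348)&(v<190);p=W[m][:,:2];print("slim x",np.percentile(p@ax,[.5,99.5]),"y",np.percentile(p@ay,[.5,99.5]))
print("hole cand",np.array([.6692,.0516])@np.c_[ax,ay])
m=(Z<.026)&(Z>.0)&(u>295)&(u<325)&(v>183)&(v<203);print("hole pts",m.sum(),(W[m].mean(0) if m.any() else 0))
E
```

```text
0.07 62 x front 0.662 y 0.0479 0.0606 mid 0.0542
0.08 95 x front 0.662 y 0.0484 0.0604 mid 0.0544
0.09 106 x front 0.662 y 0.0486 0.0607 mid 0.0546
0.1 123 x front 0.6621 y 0.0479 0.0605 mid 0.0542
0.11 139 x front 0.662 y 0.0484 0.0607 mid 0.0546
0.12 160 x front 0.6621 y 0.048 0.0606 mid 0.0543
0.13 193 x front 0.662 y 0.0484 0.0608 mid 0.0546
board far edge along x: 0.689018028100241 left edge y 0.14239112300948792 right -0.0771991562025131
slim x [0.53961722 0.64827613] y [0.10284455 0.11860294]
hole cand [0.66429636 0.09598828]
hole pts 232 [0.67368065 0.05060937 0.01039119]
```

View pics/w2c.png

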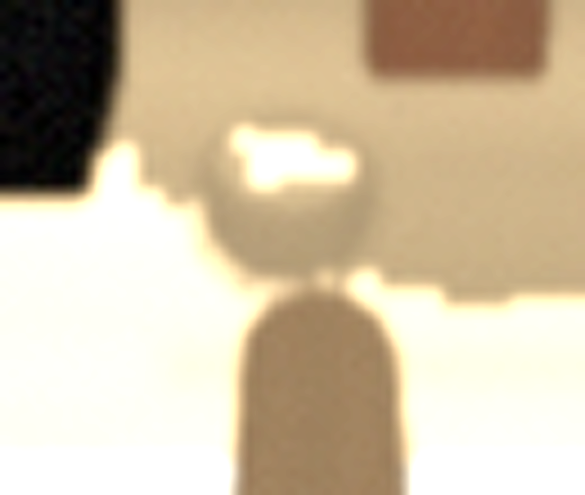

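```bash
python3 - <<'E'
from h import *
d=dict(np.load("w2.npz"));print(ray(d,[[311.7,196.7],[302.1,196.7],[321.1,196.7],[311.7,187.9],[311.7,205.6]],.0305,d["T"]))
E
```

```text
[[0.66860401 0.05137468 0.0305    ]
 [0.66806166 0.0434309  0.0305    ]
 [0.66913506 0.059153   0.0305    ]
 [0.66104097 0.0519178  0.0305    ]
 [0.67638992 0.05081556 0.0305    ]]
```

Emit:
step_arm --pt "-0.05 -0.31 0" --pt "0 0 1" --pt "0 0 1" --pt "0 0 1" --pt "0 0 0.5" --pt "0 0 0" --pt "0 0 0" --pt "0 0 0" --turn '[0,0,0,0,0,0,0,0]' --fingers '[255,255,255,255,255,255,255,255]'

```text
clock: 5.03
tool_pos: [0.6697, 0.0493, 0.1156]
orientation: [0.035, 0.999, 0.0, 0.0]
wrist_force: [0.1, -0.5, -0.6]
opening: 0.0116
gripper_force: 39.1
```

Emit:
step_arm --pt "0 0 0.3" --pt "0 0 0.3" --pt "0 0 0.3" --pt "0 0 0.3" --pt "0 0 0.3" --pt "0 0 0" --pt "0 0 0" --turn '[0,0,0,0,0,0,0]' --fingers '[255,255,255,255,255,255,255]'

```text
clock: 5.62
tool_pos: [0.6694, 0.0494, 0.1]
orientation: [0.035, 0.999, 0.0, -0.0]
wrist_force: [0.9, -0.7, -0.3]
opening: 0.0117
gripper_force: 39.1
```

The pin tip is about 8 mm below the board top with no resistance, so it's in the hole. I continue down.

Emit:
step_arm --pt "0 0.08 0" --pt "0 0 0.4" --pt "0 0 0.4" --pt "0 0 0.4" --pt "0 0 0.3" --pt "0 0 0" --pt "0 0 0" --turn '[0,0,0,0,0,0,0]' --fingers '[255,255,255,255,255,255,255]'

```text
clock: 6.2
tool_pos: [0.6694, 0.0502, 0.0849]
orientation: [0.035, 0.999, 0.0, -0.0]
wrist_force: [-0.2, -0.1, 0.0]
opening: 0.0115
gripper_force: 39.1
```

Emit:
step_arm --pt "0 0 0" --pt "0 0 0" --pt "0 0 0" --pt "0 0 0" --pt "0 0 0" --pt "0 0 0" --turn '[0,0,0,0,0,0]' --fingers '[120,80,0,0,0,0]'

```text
clock: 6.7
tool_pos: [0.6697, 0.0502, 0.0854]
orientation: [0.035, 0.999, 0.0, 0.0]
wrist_force: [0.2, 1.1, -0.2]
opening: 0.0825
gripper_force: 0.0
```

Emit:
step_arm --pt "0 0 -1" --pt "0 0 -3" --pt "0 0 -3" --pt "0 0 -3" --pt "0 0 0" --pt "0 0 0" --turn '[0,0,0,0,0,0]' --fingers '[0,0,0,0,0,0]'

```text
clock: 7.2
tool_pos: [0.6711, 0.05, 0.1887]
orientation: [0.035, 0.999, -0.0, 0.002]
wrist_force: [-0.2, -1.1, 0.3]
opening: 0.0854
gripper_force: 0.0
```

```bash
python3 - <<'E'
from plant import ctrl
from h import *
s,d,T=wrist(ctrl,"w3")
W=cloud(d,T);Z=W[...,2]
m=((Z>.1)&(Z<.135)&(abs(W[...,0]-.67)<.04)&(abs(W[...,1]-.05)<.04));r,p=rect(W,m);print(m.sum(),np.array(r[0])/1e4,np.array(r[1])/10,Z[m].max(),np.median(Z[m]))
# spacer from top camera (0.5319,-0.3236) ; bias of top/wrist ~ +1.5mm y
import math
sy=-math.radians(9.4);c=np.array([.532,-.322]);g=c-.063*np.array([math.cos(sy),math.sin(sy)])
print("grip",g);go(s,[*g,.20],math.pi/2+sy);print(s["joint_positions"])
E
```

```text
366 [0.66913247 0.05062516] [12.75097961 12.68666306] 0.11752052022679194 0.11506356470566065
grip [ 0.46984595 -0.31171046]
turn 0.0933 dp cm [ 13.94 -38.97  -1.22] tcp [0.6711 0.05   0.1887] yaw 1.5 F [-0.2 -1.1  0.3]
[-1.19461709e-01  3.19727190e-01  2.63223450e-01  1.50934035e+00
  9.45587931e-05 -4.87070381e-02]
```

The pin stands fully down, with its top at 115 mm and 0.7 mm from the hole centre. Next is the spacer.

Emit:
step_arm --pt "0 0 0" --pt "1.35 -3.75 0" --pt "1.35 -3.75 0" --pt "1.35 -3.75 0" --pt "1.35 -3.75 0" --pt "1.35 -3.75 0" --pt "1.35 -3.75 0" --pt "1.35 -3.75 0" --turn '[0.0933,0,0,0,0,0,0,0]' --fingers '[0,0,0,0,0,0,0,0]'

```text
clock: 7.92
tool_pos: [0.5316, -0.1943, 0.1838]
orientation: [0.082, 0.997, 0.001, -0.001]
wrist_force: [0.6, 0.2, 0.6]
opening: 0.0858
gripper_force: 0.0
```

Emit:
step_arm --pt "1.35 -3.75 0" --pt "1.35 -3.75 0" --pt "1.35 -3.75 0" --pt "0.4 -1.4 0" --pt "0 0 0" --pt "0 0 0" --pt "0 0 0" --turn '[0,0,0,0,0,0,0]' --fingers '[0,0,0,0,0,0,0]'

```text
clock: 8.5
tool_pos: [0.4691, -0.3098, 0.1845]
orientation: [0.082, 0.997, 0.001, -0.0]
wrist_force: [0.3, 0.4, 0.8]
opening: 0.0852
gripper_force: 0.0
```

```bash
python3 - <<'E'
from plant import ctrl
from h import *
import math
s,d,T=wrist(ctrl,"w4")
W=cloud(d,T);Z=W[...,2]
m=((Z>.012)&(Z<.03)&(abs(W[...,0]-.53)<.1)&(abs(W[...,1]+.322)<.05)).astype(np.uint8)
k,l,st,c=cv2.connectedComponentsWithStats(m);i=1+np.argmax(st[1:,4]);r,p=rect(W,l==i);print(st[i],np.array(r[0])/1e4,np.array(r[1])/10,r[2],np.median(Z[l==i]))
m2=(l==i)&(Z>.0185);r,p=rect(W,m2);print(m2.sum(),np.array(r[0])/1e4,np.array(r[1])/10,r[2]);
a=r[2]-90 if r[1][0]<r[1][1] else r[2]
sy=math.radians(a);c=np.array(r[0])/1e4;g=c-.063*np.array([math.cos(sy),math.sin(sy)])
print(sy,g);go(s,[*g,.004],math.pi/2+sy);print(s["joint_positions"])
E
```

```text
[ 305  160   15  156 2152] [ 0.53203613 -0.32255632] [ 13.67684784 170.30499268] 80.85247039794922 0.022441241871063583
2132 [ 0.53204854 -0.32257871] [ 13.66628418 170.27263184] 80.87340545654297
-0.1592891242778739 [ 0.4698461  -0.31258588]
turn -0.0043 dp cm [-0.13 -0.29 18.05] tcp [ 0.4691 -0.3098  0.1845] yaw 1.4072 F [0.3 0.4 0.8]
[-8.16466247e-01 -1.38548463e-02 -1.08694374e-01  1.47746664e+00
  4.85098402e-04 -6.52909814e-01]
```

View pics/w4.png

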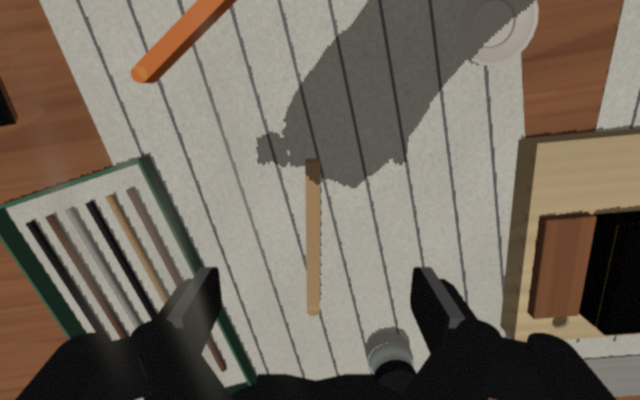

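The wrist view shows the spacer with its tail at (312,160) and round nose at (313,312). Its measured size of 13.7 × 170 mm fits. I descend onto it gently.

Emit:
step_arm --pt "-0.1 -0.3 3" --pt "0 0 3" --pt "0 0 3" --pt "0 0 3" --pt "0 0 2" --pt "0 0 1.4" --pt "0 0 0.9" --pt "0 0 0" --turn '[0,0,0,0,0,0,0,0]' --fingers '[0,0,0,0,0,0,0,0]'

```text
clock: 9.22
tool_pos: [0.4691, -0.3119, 0.0202]
orientation: [0.081, 0.997, 0.001, -0.001]
wrist_force: [-0.5, 0.1, 0.6]
opening: 0.086
gripper_force: 0.0
```

Emit:
step_arm --pt "0 0 0.7" --pt "0 0 0.5" --pt "0 0 0.3" --pt "0 0 0" --pt "0 0 0" --pt "0 0 0" --turn '[0,0,0,0,0,0]' --fingers '[0,0,0,0,0,0]'

```text
clock: 9.72
tool_pos: [0.4697, -0.3143, 0.0078]
orientation: [0.082, 0.997, -0.0, 0.0]
wrist_force: [0.1, -0.1, 0.1]
opening: 0.0854
gripper_force: 0.0
```

Emit:
step_arm --pt "0 0.1 0.2" --pt "0 0 0" --pt "0 0 0" --pt "0 0 0" --pt "0 0 0" --pt "0 0 0" --pt "0 0 0" --pt "0 0 0" --turn '[0,0,0,0,0,0,0,0]' --fingers '[0,150,200,255,255,255,255,255]'

```text
clock: 10.38
tool_pos: [0.4697, -0.3132, 0.0055]
orientation: [0.082, 0.997, -0.0, 0.0]
wrist_force: [-0.7, -0.4, -0.2]
opening: 0.0132
gripper_force: 39.9
```

Emit:
step_arm --pt "0 0 0" --pt "0 0 0" --pt "0 0 -0.5" --pt "0 0 -2" --pt "0 0 -2" --pt "0 0 -1" --pt "0 0 0" --pt "0 0 0" --turn '[0,0,0,0,0,0,0,0]' --fingers '[255,255,255,255,255,255,255,255]'

```text
clock: 11.05
tool_pos: [0.4699, -0.3133, 0.0604]
orientation: [0.082, 0.997, -0.0, 0.0]
wrist_force: [-0.3, 0.5, -1.3]
opening: 0.0133
gripper_force: 39.9
```

```bash
cat > sp.py <<'E'
from plant import ctrl
from h import *
import math,sys
def spacer(name):
    s,d,T=wrist(ctrl,name);W=cloud(d,T);q=toolT(s);L=(W-q[:3,3])@q[:3,:3] # tool coords
    # spacer sticks out toward -tool x, near tool z of TCP
    m=(abs(L[...,1])<.03)&(L[...,0]<.03)&(L[...,0]>-.2)&(L[...,2]>-.03)&(L[...,2]<.012)
    m=m&(L[...,0]<-.015)
    k,l,st,c=cv2.connectedComponentsWithStats(m.astype(np.uint8));i=1+np.argmax(st[1:,4]);p=L[l==i]
    top=p[p[:,2]<np.percentile(p[:,2],50)+.006]
    ky=np.polyfit(top[:,0],top[:,1],1);kz=np.polyfit(top[:,0],top[:,2],1)
    print(len(p),"tool frame: nose x",p[:,0].min(),"y=",ky,"z=",kz,"y span",np.percentile(top[:,1],[2,98]))
    return s,q,p
if __name__=="__main__": s,q,p=spacer(sys.argv[1]);print(s["tool_pos"],s["orientation"],s["opening"])
E
python3 sp.py w5
```

```text
1765 tool frame: nose x -0.05106709268913978 y= [-0.00667132  0.00042457] z= [-0.00077736 -0.01707324] y span [-0.00607266  0.00731532]
[ 0.46985832 -0.31331924  0.06039491] [ 8.19501351e-02  9.96636329e-01 -2.70264410e-04  3.61290646e-04] 0.013253496954755658
```

The spacer is held level and square, and centred to 0.4 mm. Now I carry it to the gap entrance.

Emit:
step_arm --pt "0 0 -2" --pt "0 0 -2" --pt "0 0 0" --pt "0 0 0" --turn '[-0.045,-0.045,0,0]' --fingers '[255,255,255,255]'

```text
clock: 11.43
tool_pos: [0.4697, -0.3132, 0.1]
orientation: [0.037, 0.999, -0.0, 0.0]
wrist_force: [-0.6, -0.0, -0.5]
opening: 0.013
gripper_force: 39.9
```

```bash
python3 - <<'E'
from plant import ctrl
from h import *
go(ctrl.sense(),[.3953,.0669,.1],np.pi/2-.068)
E
```

```text
turn -0.0066 dp cm [ 1.001e+01  3.742e+01 -1.000e-02] tcp [ 0.4697 -0.3132  0.1   ] yaw 1.4962 F [-0.6 -0.  -0.5]
```

Emit:
step_arm --pt "1 3 0" --pt "1 3 0" --pt "1 3 0" --pt "1 3 0" --pt "1 3 0" --pt "1 3 0" --pt "1 3 0" --pt "1 3 0" --turn '[-0.0066,0,0,0,0,0,0,0]' --fingers '[255,255,255,255,255,255,255,255]'

```text
clock: 12.1
tool_pos: [0.4047, -0.0664, 0.0983]
orientation: [0.034, 0.999, 0.001, -0.001]
wrist_force: [0.3, 1.1, -0.6]
opening: 0.013
gripper_force: 39.9
```

Emit:
step_arm --pt "1 3 0" --pt "1 3 0" --pt "0 3 0" --pt "0 3 0" --pt "0 1.4 0" --pt "0 0 0" --pt "0 0 0" --pt "0 0 0" --turn '[0,0,0,0,0,0,0,0]' --fingers '[255,255,255,255,255,255,255,255]'

```text
clock: 12.77
tool_pos: [0.3947, 0.0665, 0.0992]
orientation: [0.034, 0.999, -0.0, -0.001]
wrist_force: [-0.5, -0.7, -0.1]
opening: 0.0129
gripper_force: 39.9
```

```bash
python3 - <<'E'
from sp import *
s,q,p=spacer("w6")
d=dict(np.load("w6.npz"));W=cloud(d,d["T"]);Z=W[...,2]
ax=np.array([.9977,-.068]);ay=np.array([.068,.9977])
go(s,[.3953,.0669,.036],np.pi/2-.068)
pw=p@q[:3,:3].T+q[:3,3];print("spacer eta",np.percentile(pw[:,:2]@ay,[2,50,98]),"z",np.percentile(pw[:,2],[5,95]))
d2=ctrl.snapshot("top");cv2.imwrite("pics/t6.png",d2["color"]);W=cloud(d2,d2["world_from_camera"]);Z=W[...,2];X=W[...,0];Y=W[...,1]
for nm,lo,hi,mm in(("spacer",.085,.13,(X<.5425)&(X>.47)&(abs(Y-.06)<.03)),("box",.066,.08,(X>.53)&(X<.66)&(abs(Y+.01)<.065)),("rail",.037,.05,(abs(X-.6)<.06)&(abs(Y-.07)<.015)),("pin",.105,.13,(abs(X-.67)<.03)&(abs(Y-.05)<.03))):
    m=mm&(Z>lo)&(Z<hi);r=W[m][:,:2];print(nm,m.sum(),"xi",np.percentile(r@ax,[1,99]),"eta",np.percentile(r@ay,[1,50,99]))
    if nm=="spacer":
        for a in(.48,.495,.51,.525): mmm=m&(abs(X-a)<.008);print(a,mmm.sum(),(W[mmm][:,:2]@ay).mean(),Z[mmm].mean())
E
```

```text
1766 tool frame: nose x -0.050552684127266 y= [-0.00946395  0.00039673] z= [-0.00017962 -0.01708091] y span [-0.00599963  0.00741606]
turn 0.0001 dp cm [-0.07  0.04  6.32] tcp [0.3947 0.0665 0.0992] yaw 1.5029 F [-0.5 -0.7 -0.1]
spacer eta [0.08719137 0.09406101 0.10060874] z [0.11542918 0.11708656]
spacer 32 xi [0.52471594 0.53677745] eta [0.08508405 0.09085643 0.09889394]
0.48 0 nan nan
0.495 0 nan nan
0.51 0 nan nan
0.525 11 0.0900025916842886 0.11068890354882806
box 1540 xi [0.54211878 0.64993641] eta [-0.01771116  0.03064628  0.07981557]
rail 228 xi [0.54263061 0.64695549] eta [0.1020793  0.10982903 0.11803387]
pin 26 xi [0.65850203 0.66991308] eta [0.08865777 0.09379247 0.0992814 ]<stdin>:11: RuntimeWarning: Mean of empty slice.
  ret = ret.dtype.type(ret / rcount)
```

Emit:
step_arm --pt "0 -0.1 2" --pt "0 0 2" --pt "0 0 1" --pt "0 0 0.7" --pt "0 0 0.4" --pt "0 0 0.1" --pt "0 0 0" --pt "0 0 0" --turn '[0,0,0,0,0,0,0,0]' --fingers '[255,255,255,255,255,255,255,255]'

```text
clock: 13.53
tool_pos: [0.3957, 0.0658, 0.0391]
orientation: [0.034, 0.999, -0.0, 0.001]
wrist_force: [-0.3, -0.0, -0.5]
opening: 0.0128
gripper_force: 39.9
```

Emit:
step_arm --pt "-0.7 0 0" --pt "-1 0 0" --pt "-1 0 0" --pt "-0.8 0 0" --pt "-0.5 0 0" --pt "0 0 0" --pt "0 0 0" --turn '[0,0,0,0,0,0,0]' --fingers '[255,255,255,255,255,255,255]'

```text
clock: 14.12
tool_pos: [0.4351, 0.0632, 0.0386]
orientation: [0.034, 0.999, 0.0, -0.0]
wrist_force: [0.3, 0.7, -0.6]
opening: 0.0129
gripper_force: 39.9
```

Emit:
step_arm --pt "-1 0 0.1" --pt "-1.2 0 0.1" --pt "-1.2 0 0" --pt "-1.2 0 0" --pt "-1 0 0" --pt "-0.8 0 0" --pt "-0.3 0 0" --pt "0 0 0" --turn '[0,0,0,0,0,0,0,0]' --fingers '[255,255,255,255,255,255,255,255]'

```text
clock: 14.78
tool_pos: [0.5019, 0.0587, 0.0364]
orientation: [0.034, 0.999, 0.0, -0.0]
wrist_force: [0.2, -0.2, 0.4]
opening: 0.0133
gripper_force: 39.9
```

Emit:
step_arm --pt "0 0 0" --pt "-0.2 0 0" --pt "-0.2 0 0" --pt "-0.2 0 0" --pt "-0.2 0 0" --pt "-0.1 0 0" --pt "0 0 0" --turn '[0,0,0,0,0,0,0]' --fingers '[255,255,255,255,255,255,255]'

```text
clock: 15.37
tool_pos: [0.5111, 0.058, 0.0363]
orientation: [0.034, 0.999, 0.0, 0.0]
wrist_force: [0.5, -0.9, 0.5]
opening: 0.0132
gripper_force: 39.9
```

```bash
python3 - <<'E'
from sp import *
s=ctrl.sense();print(s["wrist_force"],s["tool_pos"],np.dot(s["tool_pos"][:2],[.9977,-.068]),np.dot(s["tool_pos"][:2],[.068,.9977]))
d=ctrl.snapshot("top");d2=ctrl.snapshot("scene");a=d["color"][140:220,270:360];b=d2["color"][180:270,290:390]
f=lambda i:cv2.resize(i,(400,380),interpolation=cv2.INTER_CUBIC)
cv2.imwrite("pics/t7.png",cv2.convertScaleAbs(np.hstack([f(a),f(b)]),alpha=1.4))
E
```

```text
[ 0.47187639 -0.91136828  0.50937532] [0.5111341  0.05802342 0.036322  ] 0.5060129017554206 0.09264708143800701
```

View pics/t7.png

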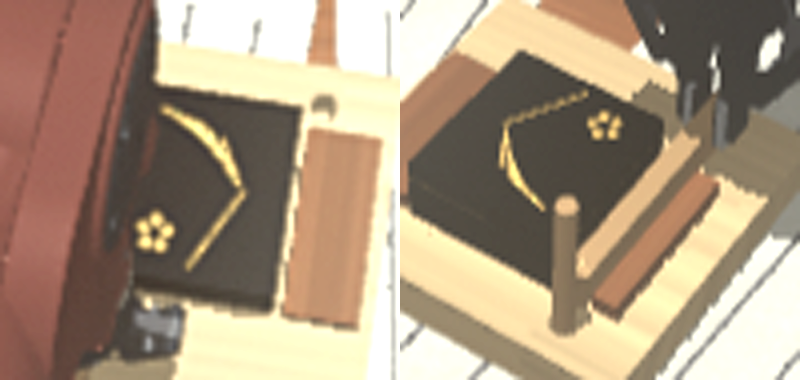

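The scene view shows the spacer in the gap, with its nose at about (585,265) nearing the standing pin. I lower it the last 1 mm and creep up to the pin.

Emit:
step_arm --pt "0 0 0.1" --pt "-0.1 0 0" --pt "-0.1 0 0" --pt "-0.1 0 0" --pt "0 0 0" --turn '[0,0,0,0,0]' --fingers '[255,255,255,255,255]'

```text
clock: 15.88
tool_pos: [0.5141, 0.0579, 0.0354]
orientation: [0.034, 0.999, 0.0, 0.0]
wrist_force: [-2.2, 0.3, 3.4]
opening: 0.0131
gripper_force: 40.3
```

Emit:
step_arm --pt "-0.1 0 0" --pt "0 0 0" --pt "0 0 0" --turn '[0,0,0]' --fingers '[255,255,255]'

```text
clock: 16.13
tool_pos: [0.515, 0.0578, 0.0354]
orientation: [0.034, 0.999, 0.0, 0.0]
wrist_force: [-2.4, 0.4, 4.9]
opening: 0.0134
gripper_force: 40.6
```

Emit:
step_arm --pt "-0.1 0 0" --pt "0 0 0" --pt "0 0 0" --turn '[0,0,0]' --fingers '[255,255,255]'

```text
clock: 16.38
tool_pos: [0.5159, 0.0577, 0.0354]
orientation: [0.034, 0.999, 0.0, 0.0]
wrist_force: [-2.2, 0.7, 4.7]
opening: 0.0128
gripper_force: 40.7
```

Emit:
step_arm --pt "-0.1 0 0" --pt "0 0 0" --pt "0 0 0" --turn '[0,0,0]' --fingers '[255,255,255]'

```text
clock: 16.63
tool_pos: [0.5167, 0.0577, 0.0354]
orientation: [0.034, 0.999, 0.0, -0.0]
wrist_force: [-5.0, -0.2, 6.1]
opening: 0.0129
gripper_force: 40.9
```

```bash
python3 - <<'E'
from sp import *
s=ctrl.sense();print(s["wrist_force"],np.dot(s["tool_pos"][:2],[.9977,-.068]))
d2=ctrl.snapshot("scene");np.savez("s8.npz",**d2);W=cloud(d2);Z=W[...,2];X=W[...,0];Y=W[...,1]
ax=np.array([.9977,-.068]);ay=np.array([.068,.9977])
for lo in(.035,.05,.06,.075,.09,.105):
    m=(Z>lo)&(Z<lo+.012)&(abs(X-.673)<.02)&(abs(Y-.05)<.025);q=W[m][:,:2]
    print(lo,m.sum(),"xi",np.percentile(q@ax,[2,98]),"eta",np.percentile(q@ay,[2,98]))
b=d2["color"][215:270,325:385]
cv2.imwrite("pics/s8.png",cv2.convertScaleAbs(cv2.resize(b,(660,600),interpolation=cv2.INTER_CUBIC),alpha=1.6))
E
```

```text
[-5.03425961 -0.22494728  6.11110752] 0.5115450083730759
0.035 65 xi [0.64752133 0.67513596] eta [0.07214043 0.1174756 ]
0.05 41 xi [0.6507109  0.67597788] eta [0.07211163 0.10141425]
0.06 29 xi [0.65025302 0.67900534] eta [0.07069958 0.10208829]
0.075 23 xi [0.66886756 0.67883933] eta [0.09025198 0.10194516]
0.09 28 xi [0.66996653 0.67899284] eta [0.08974826 0.10291168]
0.105 42 xi [0.66647084 0.67893379] eta [0.09040322 0.10281287]
```

View pics/s8.png

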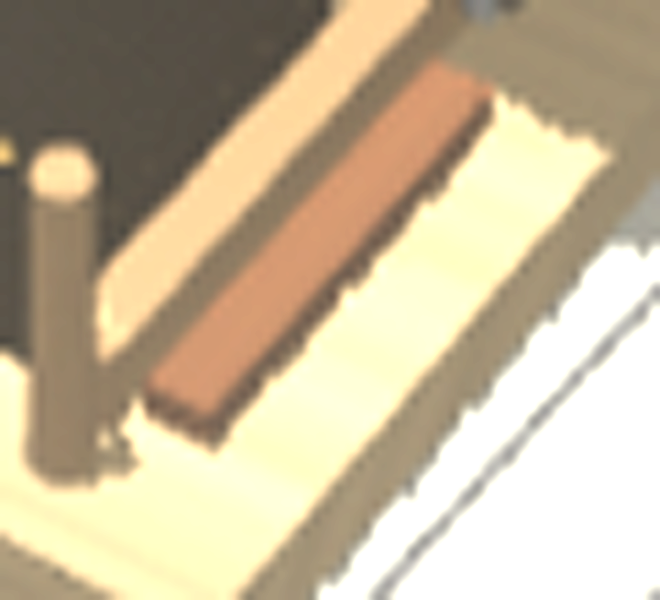

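The nose meets the pin: the push force rose to 5 N and the picture shows them touching with the pin upright. I release and rise.

Emit:
step_arm --pt "0 0 -0.05" --pt "0 0 0" --pt "0 0 0" --pt "0 0 0" --pt "0 0 0" --pt "0 0 0" --pt "0 0 0" --turn '[0,0,0,0,0,0,0]' --fingers '[200,160,120,90,90,90,90]'

```text
clock: 17.27
tool_pos: [0.5169, 0.0577, 0.0358]
orientation: [0.034, 0.999, 0.0, 0.0]
wrist_force: [-0.6, 0.0, -0.2]
opening: 0.0555
gripper_force: 0.0
```

Emit:
step_arm --pt "0 0 -1" --pt "0 0 -2" --pt "0 0 -3" --pt "0 0 -3" --pt "0 0 -3" --pt "0 0 0" --pt "0 0 0" --turn '[0,0,0,0,0,0,0]' --fingers '[90,90,90,90,90,90,90]'

```text
clock: 17.85
tool_pos: [0.5184, 0.0575, 0.1586]
orientation: [0.034, 0.999, -0.0, 0.002]
wrist_force: [0.1, -0.0, -0.5]
opening: 0.0555
gripper_force: 0.0
```

```bash
python3 - <<'E'
from sp import *
s,d,T=wrist(ctrl,"w9");W=cloud(d,T);Z=W[...,2];X=W[...,0];Y=W[...,1]
ax=np.array([.9977,-.068]);ay=np.array([.068,.9977]);xi=W[...,:2]@ax;et=W[...,:2]@ay
for nm,m in(("spacer",(Z>.046)&(Z<.058)&(et>.082)&(et<.1025)&(xi>.45)&(xi<.67)),("box",(Z>.066)&(Z<.075)&(et<.086)&(et>-.03)&(xi<.665)),("rail",(Z>.038)&(Z<.045)&(et>.101)&(et<.125)),("broad",(Z>.038)&(Z<.045)&(et<-.02)&(et>-.08)&(xi<.67)),("pin",(Z>.1)&(Z<.13)&(abs(xi-.665)<.03)&(abs(et-.095)<.02))):
    if m.sum()<10: print(nm,m.sum());continue
    r=rect(W,m)[0];print(nm,m.sum(),"xi",np.percentile(xi[m],[.5,99.5]).round(4),"eta",np.percentile(et[m],[1,50,99]).round(4),"z",np.median(Z[m]).round(4),np.array(r[1]).round()/10,r[2])
# push: finger at mid of box side, right; box mid
print(s["joint_positions"]);b=np.array([.597,-.009])
for e in(-.045,-.075):
    xe=.5955; p=xe*ax+e*ay;print(e,p);go(s,[*p,.12],-.068);
E
```

```text
spacer 3162 xi [0.4895 0.6631] eta [0.0827 0.0936 0.1004] z 0.0525 [ 19.5 175.3] 86.9847412109375
box 9094 xi [0.541  0.6494] eta [-0.0155  0.0505  0.082 ] z 0.0705 [ 99.7 110.2] 85.53399658203125
rail 1948 xi [0.5389 0.6615] eta [0.1038 0.1116 0.1195] z 0.0424 [ 17.7 127.3] 85.05046081542969
broad 4020 xi [0.5386 0.6328] eta [-0.0663 -0.0466 -0.0227] z 0.0425 [45.9 98.1] 83.98348999023438
pin 0
[-1.40784192e-01 -1.44017378e-01 -2.79607838e-01  1.43076690e+00
  7.59813889e-05 -7.32994654e-02]
-0.045 [ 0.59107035 -0.0853905 ]
turn -1.5703 dp cm [13.76 -8.21  3.9 ] tcp [0.5184 0.0575 0.1586] yaw 1.5033 F [ 0.1 -0.  -0.5]
-0.075 [ 0.58903035 -0.1153215 ]
turn -1.5703 dp cm [16.76 -8.21  3.9 ] tcp [0.5184 0.0575 0.1586] yaw 1.5033 F [ 0.1 -0.  -0.5]
```

Step 2 is in place: the spacer lies flat with its tail at xi 0.4895 and its nose at about 0.659. Now I turn the shut fingers sideways and go to the box's right side.

Emit:
step_arm --pt "0 0 -0.5" --pt "0 0 0" --pt "0 0 0" --pt "0 0 0" --pt "0 0 0" --pt "0 0 0" --pt "0 0 0" --pt "0 0 0" --turn '[-0.12,-0.12,-0.12,-0.12,-0.12,-0.12,-0.12,-0.12]' --fingers '[255,255,255,255,255,255,255,255]'

```text
clock: 18.57
tool_pos: [0.516, 0.0578, 0.1593]
orientation: [-0.434, 0.901, 0.001, -0.001]
wrist_force: [-0.1, -0.3, -0.4]
opening: -0.0002
gripper_force: 0.0
```

Emit:
step_arm --pt "0 0 0" --pt "0 0 0" --pt "0 0 0" --pt "0 0 0" --pt "0 0 0" --pt "0 0 0" --pt "0 0 0" --turn '[-0.12,-0.12,-0.12,-0.12,-0.12,0,0]' --fingers '[255,255,255,255,255,255,255]'

```text
clock: 19.15
tool_pos: [0.5163, 0.0577, 0.1598]
orientation: [-0.677, 0.736, 0.001, -0.001]
wrist_force: [-0.4, -0.1, 0.8]
opening: -0.0001
gripper_force: 0.0
```

```bash
python3 - <<'E'
from sp import *
ax=np.array([.9977,-.068]);ay=np.array([.068,.9977]);s=ctrl.sense()
go(s,[*(.596*ax-.055*ay),.10],-.068);print(s["joint_positions"],s["opening"])
E
```

```text
turn -0.0141 dp cm [14.77 -8.5   5.96] tcp [0.5163 0.0577 0.1598] yaw 3.0595 F [-0.4 -0.1  0.8]
[-1.40820005e-01 -1.42320293e-01 -2.75935536e-01  1.43892751e+00
  9.41519147e-05 -1.62953375e+00] -0.0001482375247621882
```

Emit:
step_arm --pt "3 -1.7 0" --pt "3 -1.7 0" --pt "3 -1.7 0" --pt "3 -1.7 0" --pt "2.8 -1.7 0" --pt "0 0 0" --pt "0 0 0" --turn '[-0.0141,0,0,0,0,0,0]' --fingers '[255,255,255,255,255,255,255]'

```text
clock: 19.73
tool_pos: [0.5916, -0.097, 0.1597]
orientation: [-0.682, 0.732, 0.001, -0.0]
wrist_force: [-0.2, 0.1, 0.2]
opening: 0.0004
gripper_force: 0.0
```

Emit:
step_arm --pt "0 0 3" --pt "0 0 3" --pt "0 0 2" --pt "0 0 1.5" --pt "0 0 0.8" --pt "0 0 0.4" --pt "0 0 0" --pt "0 0 0" --turn '[0,0,0,0,0,0,0,0]' --fingers '[255,255,255,255,255,255,255,255]'

```text
clock: 20.4
tool_pos: [0.5923, -0.0955, 0.0548]
orientation: [-0.684, 0.73, -0.001, 0.0]
wrist_force: [0.4, -0.1, 0.9]
opening: -0.0003
gripper_force: 0.0
```

```bash
python3 - <<'E'
from sp import *
ax=np.array([.9977,-.068]);ay=np.array([.068,.9977]);s=ctrl.sense()
go(s,[*(.596*ax-.031*ay),.048],-.068)
E
```

```text
turn 0.0035 dp cm [-2.4   0.14  0.68] tcp [ 0.5923 -0.0955  0.0548] yaw 3.0771 F [ 0.4 -0.1  0.9]
```

Lower to z ≈ 0.048, then approach the box.

Emit:
step_arm --pt "0 0.14 0.4" --pt "0 0 0.3" --pt "-0.6 0 0" --pt "-0.6 0 0" --pt "-0.6 0 0" --pt "-0.3 0 0" --pt "0 0 0" --pt "0 0 0" --turn '[0.0035,0,0,0,0,0,0,0]' --fingers '[255,255,255,255,255,255,255,255]'

```text
clock: 21.07
tool_pos: [0.592, -0.0743, 0.0469]
orientation: [-0.683, 0.73, -0.0, 0.0]
wrist_force: [-0.8, 0.1, -0.2]
opening: -0.0002
gripper_force: 0.0
```

Emit:
step_arm --pt "-0.2 0 0" --pt "-0.2 0 0" --pt "0 0 0" --pt "0 0 0" --turn '[0,0,0,0]' --fingers '[255,255,255,255]'

```text
clock: 21.4
tool_pos: [0.5921, -0.0706, 0.0468]
orientation: [-0.683, 0.731, 0.0, 0.0]
wrist_force: [0.1, 0.2, -0.3]
opening: -0.0004
gripper_force: 0.0
```

Emit:
step_arm --pt "-0.1 0 0" --pt "-0.1 0 0" --pt "0 0 0" --turn '[0,0,0]' --fingers '[255,255,255]'

```text
clock: 21.65
tool_pos: [0.5923, -0.0689, 0.0468]
orientation: [-0.683, 0.731, -0.0, -0.0]
wrist_force: [-1.0, -1.5, -0.5]
opening: 0.0001
gripper_force: 0.8
```

Emit:
step_arm --pt "-0.1 0 0" --pt "-0.1 0 0" --pt "0 0 0" --turn '[0,0,0]' --fingers '[255,255,255]'

```text
clock: 21.9
tool_pos: [0.5924, -0.0667, 0.0468]
orientation: [-0.683, 0.731, -0.0, -0.0]
wrist_force: [0.7, -2.9, -0.3]
opening: -0.0
gripper_force: 1.1
```

Emit:
step_arm --pt "-0.1 0 0" --pt "-0.1 0 0" --pt "-0.1 0 0" --pt "0 0 0" --turn '[0,0,0,0]' --fingers '[255,255,255,255]'

```text
clock: 22.23
tool_pos: [0.5926, -0.0635, 0.0468]
orientation: [-0.683, 0.731, 0.0, 0.0]
wrist_force: [-0.2, -2.1, -0.9]
opening: -0.0001
gripper_force: 1.0
```

Emit:
step_arm --pt "-0.1 0 0" --pt "0 0 0" --pt "0 0 0" --turn '[0,0,0]' --fingers '[255,255,255]'

```text
clock: 22.48
tool_pos: [0.5927, -0.0625, 0.0468]
orientation: [-0.683, 0.731, 0.0, 0.0]
wrist_force: [0.1, -1.5, -0.6]
opening: -0.0001
gripper_force: 0.9
```

```bash
cat > chk.py <<'E'
from sp import *
ax=np.array([.9977,-.068]);ay=np.array([.068,.9977])
s=ctrl.sense();print(s["wrist_force"],s["tool_pos"])
for n in("top","scene"):
    d=ctrl.snapshot(n);W=cloud(d);Z=W[...,2];xi=W[...,:2]@ax;et=W[...,:2]@ay
    for nm,m in(("spacer",(Z>.046)&(Z<.058)&(et>.082)&(et<.107)&(xi>.45)&(xi<.655)),("box",(Z>.066)&(Z<.075)&(et<.092)&(et>-.03)&(xi<.665)),("rail",(Z>.038)&(Z<.045)&(et>.1)&(et<.125)&(xi>.53)&(xi<.655)),("pin",(Z>.1)&(Z<.13)&(abs(xi-.665)<.03)&(abs(et-.095)<.02))):
        if m.sum()<10: print(nm,m.sum());continue
        r=rect(W,m)[0];print(n,nm,m.sum(),"xi",np.percentile(xi[m],[1,99]).round(4),"eta",np.percentile(et[m],[1,50,99]).round(4),"z",np.percentile(Z[m],[5,50,95]).round(4),np.array(r[1]).round()/10,round(r[2],1))
E
python3 chk.py
```

```text
[ 0.05010797 -1.51378393 -0.5953059 ] [ 0.5926716  -0.06251741  0.04684032]
spacer 0
top box 37 xi [0.073 0.082] eta [-0.027   0.001   0.0338] z [0.0669 0.0712 0.0736] [62.3  7.6] 89.3
rail 0
top pin 14 xi [0.6634 0.6734] eta [0.0977 0.1019 0.1051] z [0.1085 0.114  0.1171] [ 7.2 10.4] 74.0
scene spacer 413 xi [0.4924 0.6509] eta [0.0866 0.0955 0.1032] z [0.0482 0.0516 0.0554] [ 18.3 163.4] 85.8
scene box 1693 xi [0.0096 0.6533] eta [-0.0206  0.0381  0.0883] z [0.067  0.0697 0.0727] [120.6 664.3] 85.9
scene rail 331 xi [0.5388 0.6524] eta [0.1009 0.1099 0.1189] z [0.0388 0.0417 0.0444] [ 20.4 121.9] 86.3
scene pin 50 xi [0.666  0.6794] eta [0.0931 0.1009 0.106 ] z [0.1016 0.1131 0.1164] [13.7 10.8] 37.1
```

Emit:
step_arm --pt "-0.1 0 0" --pt "0 0 0" --pt "0 0 0" --turn '[0,0,0]' --fingers '[255,255,255]'

```text
clock: 22.83
tool_pos: [0.5925, -0.0624, 0.0468]
orientation: [-0.683, 0.731, -0.0, -0.001]
wrist_force: [-1.7, -6.0, 0.5]
opening: -0.0004
gripper_force: 2.9
```

Emit:
step_arm --pt "-0.05 0 0" --pt "0 0 0" --pt "0 0 0" --turn '[0,0,0]' --fingers '[255,255,255]'

```text
clock: 23.08
tool_pos: [0.5925, -0.0624, 0.0468]
orientation: [-0.682, 0.731, -0.001, -0.001]
wrist_force: [-2.2, -8.1, 0.3]
opening: 0.0001
gripper_force: 4.0
```

Emit:
step_arm --pt "-0.05 0 0" --pt "0 0 0" --pt "0 0 0" --turn '[0,0,0]' --fingers '[255,255,255]'

```text
clock: 23.33
tool_pos: [0.5925, -0.0623, 0.0469]
orientation: [-0.682, 0.731, -0.001, -0.001]
wrist_force: [-2.9, -10.6, -0.6]
opening: 0.0001
gripper_force: 5.2
```

The box has stopped and the press is 10.6 N. I check that everything is flush.

```bash
python3 chk.py | grep -v top; python3 - <<'E'
from sp import *
d=ctrl.snapshot("scene");cv2.imwrite("pics/s9.png",cv2.convertScaleAbs(cv2.resize(d["color"][165:275,250:400],(795,583),interpolation=cv2.INTER_CUBIC),alpha=1.5))
E
```

```text
[ -2.94749904 -10.63609125  -0.55862038] [ 0.59253625 -0.06229714  0.0469102 ]
spacer 0
rail 0
scene spacer 426 xi [0.4944 0.651 ] eta [0.0867 0.0956 0.1035] z [0.0481 0.0516 0.056 ] [ 18.  165.4] 86.1
scene box 1694 xi [0.0201 0.6539] eta [-0.0199  0.0382  0.0881] z [0.0671 0.0697 0.0724] [119.4 661.1] 86.1
scene rail 322 xi [0.5402 0.652 ] eta [0.1009 0.1102 0.1189] z [0.0391 0.0415 0.0443] [ 18.6 122.5] 86.1
scene pin 48 xi [0.6658 0.6787] eta [0.0929 0.0994 0.1054] z [0.1016 0.1124 0.1161] [13.4 12. ] 70.9
```

View pics/s9.png

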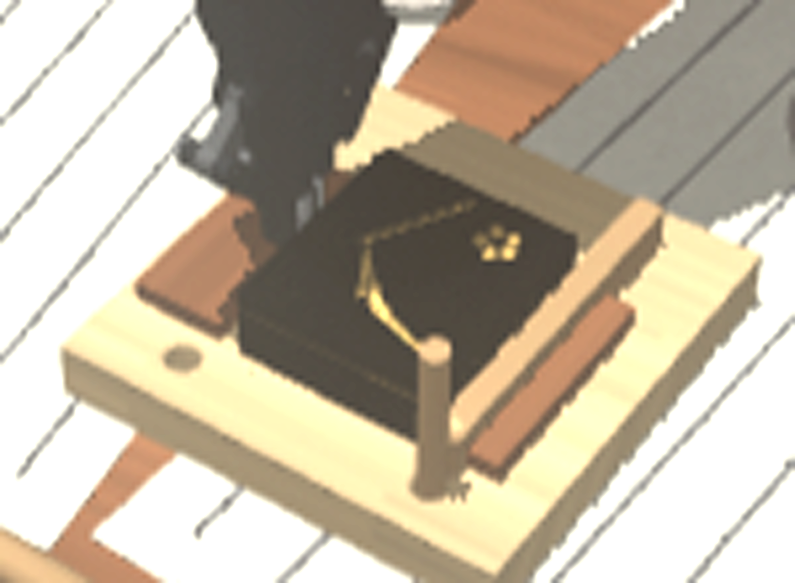

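The picture shows box, spacer and rail flush, all at 86.1°. The pin is upright at (433,420) with the nose at it, and the box is held at about 10 N.

```bash
python3 -c "
from plant import ctrl
print(ctrl.job_done())"
```

```text
the job is handed in; nothing more can be done
None
```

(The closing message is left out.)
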